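# Shut the marzipan bin, then pop the chocolate bin's touch-latch lid

## Task

On the bakery bench the lid of the wide bin (marzipan, a nut allergen) has been left ajar, and now the chocolate in the tall narrow bin is wanted; only one of the two may be open at a time. With a fingertip, first press the wide bin's lid down until its push catch latches, then press on the front of the tall bin's lid so that it springs ajar, and leave it standing ajar. The small bin stays shut; do not lift or shove the bins, and leave everything else on the bench where it is.

Things in the scene. Friction and masses are not known exactly. Their poses are not given: they have to be found in the camera images.
- wide_bin: stainless-steel ingredient bin, 200 mm wide and 130 mm high, the widest of the three, 200 mm deep; loose on rubber feet, about 3 kg with its stock. Origin: centre of its underside. z up; its own -x points to its front (the robot's side at yaw 0), the lid's hinge runs along y at the top of its back edge, 100 mm behind the origin and 137 mm up.
- wide_spot (a point): the round push spot on the white plastic lid of the wide bin, on the lid's upper face over the catch, midway across, 190 mm from the hinge and 22 mm behind the lid's front edge; it moves with the lid and stands 145 mm above the bench when the lid is shut. Its x axis lies in the lid, from the front edge towards the hinge; z is square to the lid.
- wide_lid (a joint): wide bin's lid angle, rad: 0 latched shut, 0.5 ajar at its stop, -0.035 at the bottom stop. Starts ajar. Push-push catch: press the spot to the bottom stop (6.5 mm below shut; 4 N) and let go: a latched lid springs ajar in 2 s; an ajar lid so pressed (2 to 5 N on the way) is latched. A press stopping short changes nothing; each full press changes it over.
- tall_bin: stainless-steel ingredient bin, 120 mm wide and 190 mm high, the narrowest and tallest of the three, 200 mm deep; loose on rubber feet, about 3 kg with its stock. Origin: centre of its underside. z up; its own -x points to its front (the robot's side at yaw 0), the lid's hinge runs along y at the top of its back edge, 100 mm behind the origin and 197 mm up.
- tall_spot (a point): the round push spot on the white plastic lid of the tall bin, on the lid's upper face over the catch, midway across, 190 mm from the hinge and 22 mm behind the lid's front edge; it moves with the lid and stands 205 mm above the bench when the lid is shut. Its x axis lies in the lid, from the front edge towards the hinge; z is square to the lid.
- tall_lid (a joint): tall bin's lid angle, rad: 0 latched shut, 0.5 ajar at its stop, -0.035 at the bottom stop. Starts latched. Push-push catch: press the spot to the bottom stop (6.5 mm below shut; 4 N) and let go: a latched lid springs ajar in 2 s; an ajar lid so pressed (2 to 5 N on the way) is latched. A press stopping short changes nothing; each full press changes it over.
- small_bin: stainless-steel ingredient bin, 140 mm wide and 120 mm high, the smallest of the three, 200 mm deep; loose on rubber feet, about 3 kg with its stock. Origin: centre of its underside. z up; its own -x points to its front (the robot's side at yaw 0), the lid's hinge runs along y at the top of its back edge, 100 mm behind the origin and 127 mm up.
- small_spot (a point): the round push spot on the white plastic lid of the small bin, on the lid's upper face over the catch, midway across, 190 mm from the hinge and 22 mm behind the lid's front edge; it moves with the lid and stands 135 mm above the bench when the lid is shut. Its x axis lies in the lid, from the front edge towards the hinge; z is square to the lid.
- small_lid (a joint): small bin's lid angle, rad: 0 latched shut, 0.5 ajar at its stop, -0.035 at the bottom stop. Starts latched; is to stay so. Push-push catch: press the spot to the bottom stop (6.5 mm below shut; 4 N) and let go: a latched lid springs ajar in 2 s; an ajar lid so pressed (2 to 5 N on the way) is latched. A press stopping short changes nothing; each full press changes it over.
- butter: bystander, loose: block of butter 100 x 65 x 40 mm. Origin: underside. Leave it alone.
- palette_knife: bystander, loose: offset palette knife 260 mm long, 30 mm wide, lying flat. Origin: underside. Leave it alone.
- scraper: bystander, loose: steel dough scraper 110 mm wide with a white bar grip, lying flat, 16 mm high. Origin: underside. Leave it alone.
- pastry_brush: bystander, loose: pastry brush 200 mm long, lying flat. Origin: underside. Leave it alone.
- pail: bystander, loose: white plastic pail with its lid on, 134 mm across and 136 mm high, standing in the row with the bins. Origin: underside. Leave it alone.
- measure: bystander, loose: small steel measuring cup, 60 mm across and 60 mm high. Origin: underside. Leave it alone.
- nozzle: bystander, loose: steel piping nozzle, a cone 28 mm across and 45 mm high. Origin: underside. Leave it alone.

How it is judged:
By the outcome, as a careful person would: the job done as asked, in the order asked, and still so for the second after the job is handed in, with the robot touching nothing.
It also fails if it takes over 54 s, if anything falls off the work surface, if the arm or the gripper's body presses on something with over 40 N, if the wrist force passes 120 N, or if a joint passes its speed limit or range.

## Robot

A 6-joint arm with a two-finger parallel gripper is mounted at the origin on the work surface. World frame = base frame: x ahead of the robot, y to its left, z up, the work surface at z = 0. Lengths are in m, angles in degrees, forces in N, time in s.
With the tool pointing down it reaches from about 0.25 to 0.725 m from the base axis. Payload 9.7 kg.
Tool frame: the origin (TCP) lies midway between the tips of the shut fingers; the grasp point (between the pads) lies 19 mm behind it (bot.hold_point_z is the distance from the TCP to the grasp point, in m); z points along the fingers, y is the line along which they close (so a half turn about z gives the same grasp; the last joint's range is limited). The gripper opens to 85 mm and grips with 20 to 120 N. Pads are 22 mm wide; open, the fingers measure 114 mm over their backs; the gripper's body (76 mm by 85 mm) begins 54 mm behind the grasp point. The pads swing forward as they close: fully open they stand 13 mm farther back than shut.
Start: joints at [-70.818, 4.979, 10.078, 95.1, 0, 90], TCP at [0.181, -0.519, 0.231] pointing down, gripper open.
Joint ranges: [-179.16, 179.16], [-48.56, 103.87], [-65.8, 70.77], [-126.05, 130.52], [-82.76, 87.17], [-180, 180]. Speed limits (degrees/s): [127.2, 127.2, 147.25, 180, 180, 180].

## Interface

Orientations are given as [roll, pitch, yaw] about the fixed x, y, z axes, in that order (R = Rz(yaw) Ry(pitch) Rx(roll)).
In Python, from workcell import bot gives the robot as it stands.
- The arm moves only by the tool play_rows, never from a script. Its argument "steps" is a list that holds one entry, the list of rows, each a list of 4 numbers: the shift along the tool's x, y, z in m, then the turn about the tool's z in rad. In form: [[[tx, ty, tz, yaw], ...]]. A call has exactly 5 rows; each row shifts and turns the commanded pose from where the row before left it, along the tool's axes as they then stand; what a row does not reach is not made up. A row lasts 1/12 s, in which the tool goes at most 41.7 mm and 7.16 degrees, less where a joint would pass 70% of its speed; a pose out of reach is approached as far as the arm can. A call is refused whole if a number of a shift passes 0.0417 or a number of a turn 0.125, either way. A call with a gripper value outside its range is refused whole. "gripper" is the finger opening in m, from 0 to 0.0854, set as the call begins (left out, the last holds). The fingers move at their own pace and stop on an object; "squeeze" is the grip in N (left out, the last holds). Time passes only in rows, so rows that do not move let the fingers close, or fill a call up. It gives the time, the measured TCP pose, the force, the opening and the grip force at its end, in the units of the state.
- bot.get_obs(): the state, without advancing time (a new reading comes with each control period).
- bot.camera(name): name is "side" or "top"; returns a dict with "img" (400x640x3 uint8, blue, green, red), "vfov" (degrees; the focal length in pixels is half the picture's height over the tangent of half this angle, whatever the lens; pixels are square), "cx", "cy" (the principal point, pixels), "xyz" and "attitude" of the camera in the world. Camera axes: x right, y down, z forward; pixel columns grow to the right and rows downward; lengths in m; the calibration is good to about 2 mm. A picture is of the moment at which its call begins. There is no depth.
- bot.job_done(): hands the job in; it is judged then, once.
The state is a dict: "time": time; "q": joint angles; "qd": joint speeds; "joint_efforts": joint torques, N m; "ee_pos": TCP position; "tcp_rot": TCP orientation; "wrist_force": force on the tool from outside, world axes, zero at the start; "torque": the same for the moment, N m; "opening": finger opening in m; "grasp_force": force on a finger pad.
Only numpy, scipy, OpenCV 4.12 (cv2) and the standard library are available. Lean on these libraries where they do the work, as an engineer would, in place of code of your own. Each camera call takes 0.05 s, during which the arm holds its last target. There are 200 camera calls.

## Working session

There is one attempt and no reset: what is moved stays moved. The work goes in short steps, Python scripts to look and compute and a tool call to move; the robot and the scene stay as the last step left them, time stands still between calls to the robot, and variables do not carry over. Pictures are saved under pics/ and viewed, at most 10 in all, crops included, and the job is handed in when it is done.

Besides the shell and the picture viewer there is one more tool, called after "Emit:" by a JSON object that holds its "fn" and its "kwargs", one argument or row to a line. play_rows: Moves the arm, as the interface text tells. Its arguments: {"type":"object","properties":{"steps":{"type":"array","items":{"type":"array","items":{"type":"array","items":{"type":"number"}}}},"gripper":{"type":"number"},"squeeze":{"type":"number"}},"required":["steps"]}

```bash
mkdir -p pics; ls
python3 - <<'E'
from workcell import bot
import cv2
print(bot.get_obs())
for n in("top","side"):
    c=bot.camera(n); cv2.imwrite(f"pics/{n}0.png",c["img"]); print({k:v for k,v in c.items() if k!="img"})
E
```

```text
pics
{'time': 0.0, 'q': array([-7.08153137e+01,  5.01284321e+00,  1.00344491e+01,  9.50990712e+01,
        1.51614202e-04,  8.99993486e+01]), 'qd': array([-0.0410708 ,  0.00699579, -0.05354314,  0.02449743, -0.03064968,
        0.05381658]), 'joint_efforts': array([ 6.83070375e-04, -5.20390427e+01,  4.64802718e+01,  1.63994957e-02,
        5.71796579e-05,  1.69467949e-06]), 'ee_pos': array([ 0.18066504, -0.51924385,  0.23056629]), 'tcp_rot': array([-1.79922535e+02, -1.52494792e-04,  1.91853375e+01]), 'wrist_force': array([-0.03305486,  0.90430148,  0.06324044]), 'torque': array([-0.02205977,  0.00327898,  0.0186694 ]), 'grasp_force': 0.0, 'opening': 0.08560457831848378}
{'vfov': 53.45483079541031, 'cx': 320.5479846358883, 'cy': 199.9741844784188, 'xyz': array([0.37503441, 0.0175697 , 1.08563535]), 'attitude': array([-170.06647862,    0.36514752,  -90.94860195])}
{'vfov': 43.212938895604765, 'cx': 316.3970242343633, 'cy': 203.824306756579, 'xyz': array([ 0.42013274, -1.33936852,  0.93135137]), 'attitude': array([-119.73932404,   -0.33926378,   -5.53663467])}
```

View pics/top0.png

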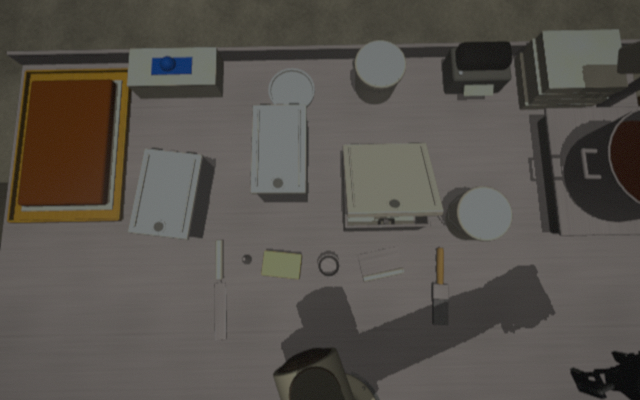

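View pics/side0.png

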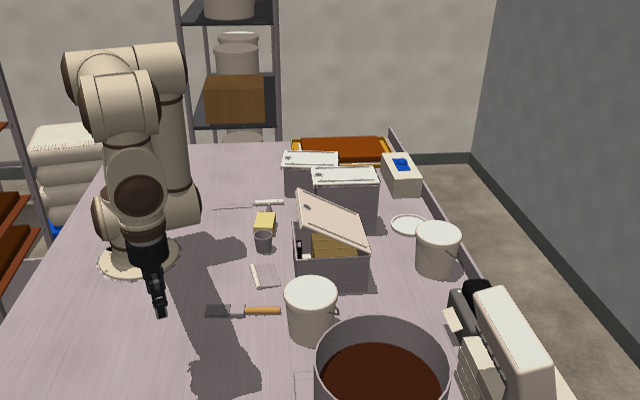

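The top view shows the wide bin with its lid ajar, spot near pixel (394,203). The tall bin's spot is near (278,183) and the small bin's near (158,226). In the side view the spots are near (307,207), (319,177) and (289,158).

```bash
cat > h.py <<'E'
import numpy as np, cv2
from scipy.spatial.transform import Rotation as R
def ray(c,uv):
    f=200/np.tan(np.radians(c["vfov"]/2))
    d=R.from_euler("xyz",c["attitude"],degrees=True).as_matrix()@np.array([(uv[0]-c["cx"])/f,(uv[1]-c["cy"])/f,1])
    return np.array(c["xyz"]),d/np.linalg.norm(d)
def plane(c,uv,z):
    o,d=ray(c,uv); return o+d*(z-o[2])/d[2]
def tri(c1,a,c2,b):
    o,d=ray(c1,a);p,e=ray(c2,b)
    s=np.linalg.lstsq(np.c_[d,-e],p-o,rcond=None)[0]
    x,y=o+d*s[0],p+e*s[1]; return (x+y)/2,np.linalg.norm(x-y)
def spot(img,uv,r=9):
    u,v=uv; g=cv2.cvtColor(img,cv2.COLOR_BGR2GRAY)[v-r:v+r+1,u-r:u+r+1].astype(float)
    w=np.clip(np.median(g)*0.85-g,0,None).astype(np.float32)
    n,l,st,_=cv2.connectedComponentsWithStats((w>0).astype(np.uint8))
    k=l[r-2:r+3,r-2:r+3]; k=np.bincount(k[k>0]).argmax(); w[l!=k]=0
    m=cv2.moments(w); return (u-r+m["m10"]/m["m00"],v-r+m["m01"]/m["m00"]),st[k][4]
E
python3 - <<'E'
from h import *
from workcell import bot
t=bot.camera("top"); s=bot.camera("side"); np.set_printoptions(precision=4,suppress=True)
for n,a,b,z in(("wide",(394,203),(307,207),.235),("tall",(278,183),(319,177),.205),("small",(158,226),(289,158),.135)):
    try: A,na=spot(t["img"],a)
    except Exception: A,na=a,0
    try: B,nb=spot(s["img"],b,6)
    except Exception: B,nb=b,0
    print(n,A,na,B,nb,plane(t,A,z),*tri(t,A,s,B))
g=cv2.cvtColor(t["img"],cv2.COLOR_BGR2GRAY)
# lid outlines in top view, heading from hinge edge
for n,uv,z in(("tall",(268,150),.203),("small",(165,190),.133),("wide",(390,175),.19)):
    print(n,g[uv[1],uv[0]])
ti=cv2.resize(t["img"][80:250,110:470],None,fx=2.2,fy=2.2,interpolation=cv2.INTER_CUBIC)
cv2.imwrite("pics/t1.png",cv2.convertScaleAbs(ti,alpha=1.5))
E
```

```text
wide (394.1344480879762, 203.16607496391387) 79 (306.73844263553985, 206.5811703271387) 31 [ 0.5142 -0.1389  0.235 ] [ 0.5141 -0.139   0.2347] 0.00036568632857464204
tall (277.4534196442002, 182.5979453980387) 82 (317.98727628641933, 174.29117269885714) 26 [0.5711 0.1178 0.205 ] [0.571  0.1178 0.2045] 0.00034449583275851856
small (158.08041958041957, 226.24125874125875) 76 (287.46826628773175, 157.3645225188656) 21 [0.4843 0.4132 0.135 ] [0.4845 0.4139 0.1332] 3.782206714145783e-05
tall 119
small 117
wide 114
```

View pics/t1.png

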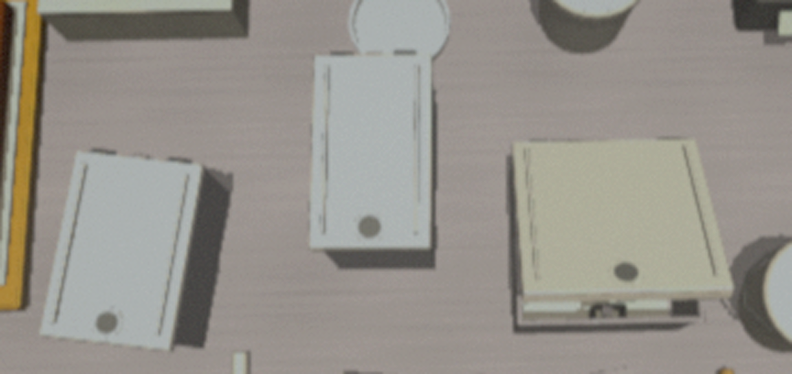

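Both views agree on the spots. Triangulated heights are 0.2347, 0.2045 and 0.133 m, against 0.235, 0.205 and 0.135 expected. All the bin yaws that matter are near 0. First I'll shut the fingers, square the tool and lift it.

Emit:
{"fn": "play_rows", "kwargs": {
  "steps": [
    [[0,0,-0.01,0.112],[0,0,-0.01,0.112],[0,0,-0.01,0.111],[0,0,-0.01,0],[0,0,0,0]]
  ],
  "gripper": 0
}}

```text
time: 0.62
ee_pos: [0.1808, -0.5198, 0.273]
tcp_rot: [179.9, -0.0, -0.0]
wrist_force: [-0.2, -0.2, 0.3]
opening: 0.0255
grasp_force: 0.0
```

Emit:
{"fn": "play_rows", "kwargs": {
  "steps": [
    [[0.022,-0.025,0,0],[0.022,-0.025,0,0],[0.022,-0.025,0,0],[0.022,-0.025,0,0],[0.022,-0.025,0,0]]
  ]
}}

```text
time: 1.03
ee_pos: [0.2913, -0.3932, 0.2706]
tcp_rot: [-180.0, 0.0, 0.0]
wrist_force: [0.9, -0.3, 0.3]
opening: 0.0001
grasp_force: 0.0
```

Emit:
{"fn": "play_rows", "kwargs": {
  "steps": [
    [[0.022,-0.025,0,0],[0.022,-0.025,0,0],[0.022,-0.025,0,0],[0.022,-0.025,0,0],[0.022,-0.025,0,0]]
  ]
}}

```text
time: 1.45
ee_pos: [0.4015, -0.268, 0.2707]
tcp_rot: [-180.0, 0.0, 0.0]
wrist_force: [0.3, -1.1, -0.1]
opening: 0.0003
grasp_force: 0.0
```

Emit:
{"fn": "play_rows", "kwargs": {
  "steps": [
    [[0.022,-0.025,0,0],[0.022,-0.025,0,0],[0.022,-0.025,0,0],[0.022,-0.025,0,0],[0,0,0,0]]
  ]
}}

```text
time: 1.87
ee_pos: [0.4914, -0.1659, 0.2698]
tcp_rot: [-179.9, 0.0, 0.3]
wrist_force: [0.3, -0.7, 0.6]
opening: -0.0001
grasp_force: 0.0
```

Emit:
{"fn": "play_rows", "kwargs": {
  "steps": [
    [[0.012,-0.014,0,0],[0.011,-0.013,0,0],[0,0,0.01,0],[0,0,0.008,0],[0,0,0,0]]
  ]
}}

```text
time: 2.28
ee_pos: [0.5112, -0.1425, 0.2509]
tcp_rot: [-180.0, 0.2, 0.0]
wrist_force: [0.2, 0.2, -0.9]
opening: 0.0001
grasp_force: 0.0
```

Run:
```python
import cv2
from workcell import bot
print(bot.get_obs()["ee_pos"])
c=bot.camera("side")["img"][140:300,230:400]; cv2.imwrite("pics/s2.png",cv2.resize(c,None,fx=3.5,fy=3.5))
```

```text
[ 0.51115503 -0.14246858  0.25093445]
```

View pics/s2.png

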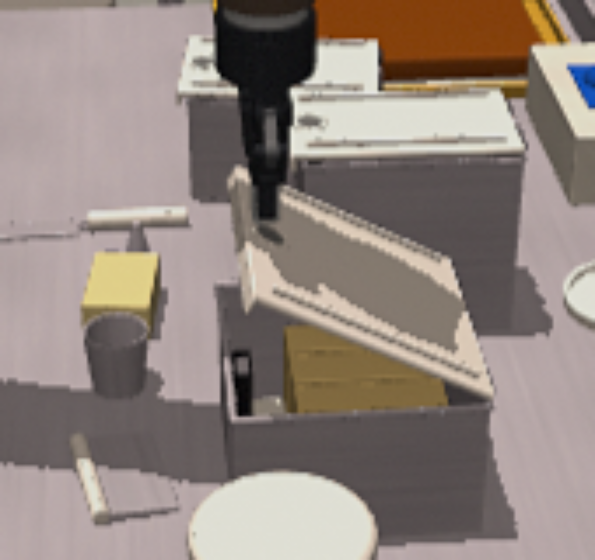

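The tip stands right over the wide spot, at crop (268,235). I'll press along the lid's arc.

Emit:
{"fn": "play_rows", "kwargs": {
  "steps": [
    [[0,0,0.007,0],[-0.001,0,0.007,0],[-0.002,0,0.007,0],[-0.003,0,0.006,0],[-0.003,0,0.006,0]]
  ]
}}

```text
time: 2.75
ee_pos: [0.5027, -0.1428, 0.2198]
tcp_rot: [180.0, -0.0, -0.0]
wrist_force: [1.1, -0.4, 2.8]
opening: 0.0001
grasp_force: 1.3
```

Emit:
{"fn": "play_rows", "kwargs": {
  "steps": [
    [[-0.003,0,0.007,0],[-0.002,0,0.007,0],[-0.003,0,0.007,0],[-0.002,0,0.007,0],[-0.002,0,0.007,0]]
  ]
}}

```text
time: 3.17
ee_pos: [0.4906, -0.1426, 0.1847]
tcp_rot: [180.0, -0.0, -0.0]
wrist_force: [2.3, -1.4, 2.3]
opening: 0.0002
grasp_force: 1.7
```

Emit:
{"fn": "play_rows", "kwargs": {
  "steps": [
    [[-0.001,0,0.007,0],[-0.001,0,0.007,0],[-0.001,0,0.006,0],[0,0,0.006,0],[0,0,0.004,0]]
  ]
}}

```text
time: 3.58
ee_pos: [0.4874, -0.1424, 0.1543]
tcp_rot: [-180.0, 0.1, -0.0]
wrist_force: [-2.1, -0.5, 4.8]
opening: 0.0001
grasp_force: 1.7
```

Emit:
{"fn": "play_rows", "kwargs": {
  "steps": [
    [[0,0,0.004,0],[0,0,0.003,0],[0,0,0.002,0],[0,0,0.002,0],[0,0,0,0]]
  ]
}}

```text
time: 4.0
ee_pos: [0.4878, -0.1424, 0.1439]
tcp_rot: [-180.0, 0.0, -0.0]
wrist_force: [-1.5, 0.3, 2.3]
opening: -0.0
grasp_force: 1.2
```

Emit:
{"fn": "play_rows", "kwargs": {
  "steps": [
    [[0,0,0.001,0],[0,0,0.001,0],[0,0,0.001,0],[0,0,0.001,0],[0,0,0,0]]
  ]
}}

```text
time: 4.42
ee_pos: [0.4879, -0.1425, 0.1401]
tcp_rot: [-180.0, -0.0, -0.0]
wrist_force: [-1.2, 1.3, 2.6]
opening: -0.0004
grasp_force: 1.4
```

Emit:
{"fn": "play_rows", "kwargs": {
  "steps": [
    [[0,0,0.001,0],[0,0,0.001,0],[0,0,0.0005,0],[0,0,0,0],[0,0,0,0]]
  ]
}}

```text
time: 4.83
ee_pos: [0.4879, -0.1425, 0.1378]
tcp_rot: [-180.0, -0.0, -0.0]
wrist_force: [-0.3, 2.1, 2.8]
opening: -0.0
grasp_force: 1.3
```

Emit:
{"fn": "play_rows", "kwargs": {
  "steps": [
    [[0,0,0.001,0],[0,0,0,0],[0,0,0.0005,0],[0,0,0,0],[0,0,0,0]]
  ]
}}

```text
time: 5.25
ee_pos: [0.4879, -0.1425, 0.1371]
tcp_rot: [180.0, -0.0, -0.0]
wrist_force: [-3.3, 0.9, 8.6]
opening: -0.0003
grasp_force: 4.3
```

Emit:
{"fn": "play_rows", "kwargs": {
  "steps": [
    [[0,0,0.0005,0],[0,0,0,0],[0,0,0,0],[0,0,-0.002,0],[0,0,-0.003,0]]
  ]
}}

```text
time: 5.67
ee_pos: [0.4879, -0.1425, 0.1408]
tcp_rot: [-180.0, -0.0, -0.0]
wrist_force: [-0.6, 0.6, 1.5]
opening: -0.0
grasp_force: 0.9
```

Emit:
{"fn": "play_rows", "kwargs": {
  "steps": [
    [[0,0,-0.006,0],[0,0,-0.012,0],[0,0,-0.025,0],[0,0,-0.035,0],[0,0,-0.035,0]]
  ]
}}

```text
time: 6.08
ee_pos: [0.4872, -0.1425, 0.2552]
tcp_rot: [-180.0, 0.1, -0.0]
wrist_force: [0.7, 0.3, 0.4]
opening: 0.0002
grasp_force: 0.0
```

Emit:
{"fn": "play_rows", "kwargs": {
  "steps": [
    [[0,0,-0.02,0],[0,0,0,0],[0,0,0,0],[0,0,0,0],[0,0,0,0]]
  ]
}}

```text
time: 6.5
ee_pos: [0.4875, -0.1425, 0.2728]
tcp_rot: [-180.0, 0.1, -0.0]
wrist_force: [0.1, -0.1, -0.0]
opening: -0.0
grasp_force: 0.0
```

Run:
```python
from h import *
from workcell import bot
t=bot.camera("top"); s=bot.camera("side")
print(bot.get_obs()["ee_pos"])
a=cv2.resize(s["img"][130:300,230:400],(510,510)); cv2.imwrite("pics/s3.png",a)
```

```text
[ 0.48745679 -0.14243627  0.27284336]
```

View pics/s3.png

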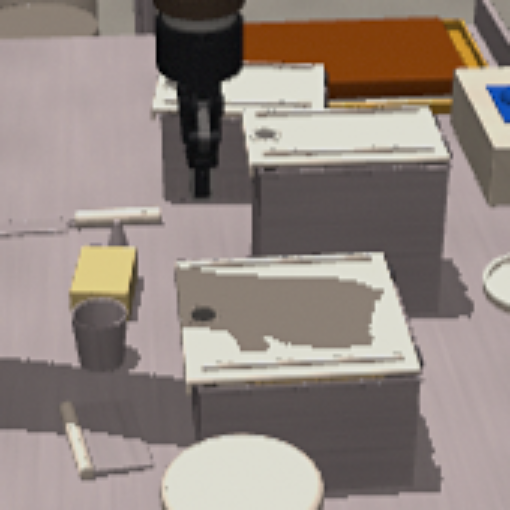

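The wide lid lies flat and shut, its spot at crop (203,314). I'll move to the tall bin and check the wide lid again from there.

Emit:
{"fn": "play_rows", "kwargs": {
  "steps": [
    [[0.008,-0.026,0,0],[0.008,-0.026,0,0],[0.008,-0.026,0,0],[0.008,-0.026,0,0],[0.008,-0.026,0,0]]
  ]
}}

```text
time: 7.02
ee_pos: [0.5277, -0.0113, 0.2732]
tcp_rot: [180.0, 0.1, -0.0]
wrist_force: [0.5, 0.2, -0.4]
opening: 0.0003
grasp_force: 0.0
```

Emit:
{"fn": "play_rows", "kwargs": {
  "steps": [
    [[0.009,-0.026,0,0],[0.009,-0.026,0,0],[0.009,-0.026,0,0],[0.009,-0.026,0,0],[0.008,-0.026,0,0]]
  ]
}}

```text
time: 7.43
ee_pos: [0.5708, 0.063, 0.275]
tcp_rot: [-177.5, 0.1, 5.1]
wrist_force: [-0.8, 0.2, -0.5]
opening: 0.0
grasp_force: 0.0
```

Emit:
{"fn": "play_rows", "kwargs": {
  "steps": [
    [[0,0,0.01,0],[0,0,0.012,0],[0,0,0.012,0],[0,0,0.01,0],[0,0,0,0]]
  ]
}}

```text
time: 7.85
ee_pos: [0.5696, 0.0634, 0.2291]
tcp_rot: [-177.5, 0.2, 5.1]
wrist_force: [-0.8, -0.1, -0.4]
opening: -0.0002
grasp_force: 0.0
```

Run:
```python
from h import *
from workcell import bot
t=bot.camera("top"); s=bot.camera("side")
print(bot.get_obs()["ee_pos"])
B,n=spot(s["img"],(298,235),6); print(B,n,plane(s,B,.145))
a=cv2.resize(s["img"][130:300,230:400],(510,510)); cv2.imwrite("pics/s4.png",a)
```

```text
[0.57014903 0.06332561 0.23162373]
(297.23934056465805, 234.53947605875265) 40 [ 0.48649437 -0.13989214  0.145     ]
```

View pics/s4.png

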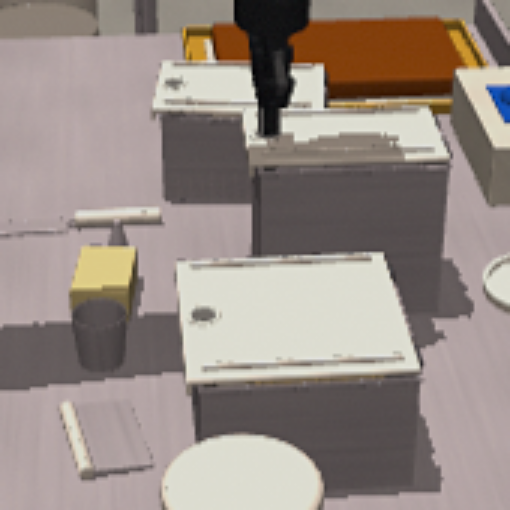

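The wide lid stayed shut: its spot lands at (0.486,-0.140) on the 0.145 plane. The arm, though, lost some sideways travel and stopped at y=0.063 with a 5° yaw, so I'll check the joints.

Run:
```python
from workcell import bot
o=bot.get_obs(); print(o["q"].round(2),o["ee_pos"],o["tcp_rot"],o["joint_efforts"].round(1))
```

```text
[  5.12   8.35  13.78  95.5    2.46 179.99] [0.57014903 0.06332561 0.23162373] [-1.77542077e+02  7.11598380e-02  5.13061068e+00] [  0.1 -54.4  45.   -0.2   0.1   0. ]
```

Emit:
{"fn": "play_rows", "kwargs": {
  "steps": [
    [[0,0,-0.02,0],[0,0,-0.02,0],[0,-0.002,0,0],[0,-0.002,0,0],[0,0,0,0]]
  ]
}}

```text
time: 8.37
ee_pos: [0.5705, 0.0645, 0.2721]
tcp_rot: [-177.5, -0.0, 5.3]
wrist_force: [-0.2, 0.2, 0.0]
opening: -0.0002
grasp_force: 0.0
```

Run:
```python
from workcell import bot
o=bot.get_obs(); print(o["q"].round(2),o["ee_pos"],o["tcp_rot"],o["wrist_force"].round(1))
```

```text
[  5.21   9.54  19.68 100.13   2.52 179.94] [0.57051097 0.0645419  0.27213808] [-1.77483805e+02 -1.24829254e-02  5.26285411e+00] [-0.2  0.2  0. ]
```

Joint 6 is at its 180° limit, so the tool needs a positive yaw here. I'll turn it back by 0.43 rad.

Emit:
{"fn": "play_rows", "kwargs": {
  "steps": [
    [[0,0,0,-0.11],[0,0,0,-0.11],[0,0,0,-0.11],[0,0,0,-0.1],[0,0,0,0]]
  ]
}}

```text
time: 8.78
ee_pos: [0.5701, 0.0644, 0.2712]
tcp_rot: [-177.7, -1.0, 30.1]
wrist_force: [0.5, 0.5, -0.2]
opening: 0.0
grasp_force: 0.0
```

Run:
```python
import numpy as np
from scipy.spatial.transform import Rotation as R
from workcell import bot
o=bot.get_obs(); print(o["q"].round(2),o["ee_pos"],o["tcp_rot"])
M=R.from_euler("xyz",o["tcp_rot"],degrees=True).as_matrix()
print(M.T@(np.array([.571,.1178,.235])-o["ee_pos"]))
```

```text
[  5.2    9.56  19.59 100.13   2.51 155.05] [0.57013543 0.06441772 0.27119683] [-177.68214076   -0.9777416    30.12895813]
[ 0.02692122 -0.04421611  0.03848128]
```

The tool now stands free with a harmless 2.5° tilt. I'll go over the tall spot.

Emit:
{"fn": "play_rows", "kwargs": {
  "steps": [
    [[0.009,-0.015,0,0],[0.009,-0.015,0,0],[0.009,-0.014,0,0],[0,0,0.015,0],[0,0,0.015,0]]
  ]
}}

```text
time: 9.2
ee_pos: [0.5719, 0.1183, 0.244]
tcp_rot: [-177.7, -1.1, 29.7]
wrist_force: [-0.1, -0.4, 0.1]
opening: -0.0001
grasp_force: 0.0
```

Emit:
{"fn": "play_rows", "kwargs": {
  "steps": [
    [[0,0,0.006,0],[0,0,0.006,0],[0,0,0,0],[0,0,0,0],[0,0,0,0]]
  ]
}}

```text
time: 9.62
ee_pos: [0.5719, 0.1177, 0.233]
tcp_rot: [-177.7, -1.1, 29.8]
wrist_force: [0.3, 0.8, 0.2]
opening: -0.0
grasp_force: 0.0
```

Run:
```python
import numpy as np,cv2
from scipy.spatial.transform import Rotation as R
from workcell import bot
o=bot.get_obs(); print(o["q"].round(2),o["ee_pos"],o["tcp_rot"])
M=R.from_euler("xyz",o["tcp_rot"],degrees=True).as_matrix()
print(M.T@(np.array([.571,.1178,.205])-o["ee_pos"]))
s=bot.camera("side"); cv2.imwrite("pics/s5.png",cv2.resize(s["img"][130:300,230:400],(510,510)))
```

```text
[ 10.4    9.48  15.2   95.47   2.51 160.57] [0.57186623 0.11765475 0.23301964] [-177.72149879   -1.07800927   29.81882648]
[-0.00120635  0.00055694  0.0280019 ]
```

View pics/s5.png

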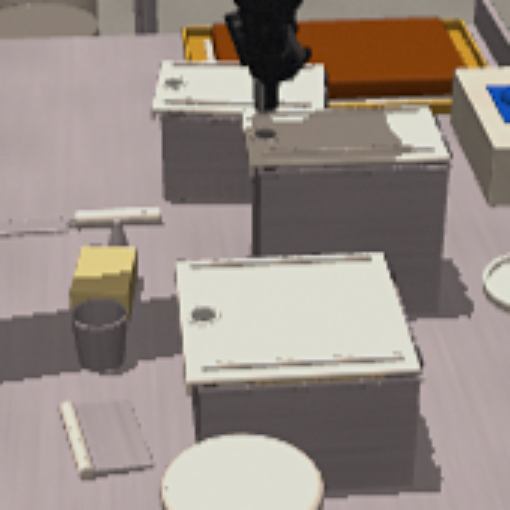

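The tip is above the tall spot, at crop (265,132), and the wide lid is still shut. I'll press slowly until the force rises at the stop.

Emit:
{"fn": "play_rows", "kwargs": {
  "steps": [
    [[0,0,0.008,0],[0,0,0.008,0],[0,0,0.006,0],[0,0,0.003,0],[0,0,0.002,0]]
  ]
}}

```text
time: 10.08
ee_pos: [0.5712, 0.119, 0.2043]
tcp_rot: [-177.7, -1.0, 29.9]
wrist_force: [-1.2, -1.0, 1.6]
opening: 0.0
grasp_force: 1.4
```

Emit:
{"fn": "play_rows", "kwargs": {
  "steps": [
    [[0,0,0.001,0],[0,0,0.001,0],[0,0,0.001,0],[0,0,0.001,0],[0,0,0,0]]
  ]
}}

```text
time: 10.5
ee_pos: [0.5716, 0.1191, 0.2014]
tcp_rot: [-177.7, -1.0, 29.9]
wrist_force: [-1.7, -0.3, 2.0]
opening: -0.0
grasp_force: 1.3
```

Emit:
{"fn": "play_rows", "kwargs": {
  "steps": [
    [[0,0,0.001,0],[0,0,0.001,0],[0,0,0,0],[0,0,0,0],[0,0,0,0]]
  ]
}}

```text
time: 10.92
ee_pos: [0.5716, 0.1192, 0.1993]
tcp_rot: [-177.7, -1.0, 29.9]
wrist_force: [-1.4, -2.3, 2.2]
opening: 0.0002
grasp_force: 1.4
```

Emit:
{"fn": "play_rows", "kwargs": {
  "steps": [
    [[0,0,0.001,0],[0,0,0,0],[0,0,0,0],[0,0,0,0],[0,0,0,0]]
  ]
}}

```text
time: 11.33
ee_pos: [0.5716, 0.1193, 0.1983]
tcp_rot: [-177.7, -1.0, 29.9]
wrist_force: [-1.0, -1.4, 2.8]
opening: 0.0001
grasp_force: 1.4
```

Emit:
{"fn": "play_rows", "kwargs": {
  "steps": [
    [[0,0,0.0007,0],[0,0,0,0],[0,0,0,0],[0,0,0,0],[0,0,0,0]]
  ]
}}

```text
time: 11.75
ee_pos: [0.5716, 0.1193, 0.1976]
tcp_rot: [-177.7, -1.0, 29.9]
wrist_force: [-0.2, -2.0, 3.4]
opening: -0.0001
grasp_force: 1.6
```

Emit:
{"fn": "play_rows", "kwargs": {
  "steps": [
    [[0,0,0.0007,0],[0,0,0,0],[0,0,0,0],[0,0,0,0],[0,0,0,0]]
  ]
}}

```text
time: 12.17
ee_pos: [0.5716, 0.1193, 0.1974]
tcp_rot: [-177.7, -1.1, 29.9]
wrist_force: [-0.5, -2.9, 6.4]
opening: -0.0001
grasp_force: 3.1
```

Emit:
{"fn": "play_rows", "kwargs": {
  "steps": [
    [[0,0,0.0008,0],[0,0,0,0],[0,0,0,0],[0,0,-0.003,0],[0,0,-0.006,0]]
  ]
}}

```text
time: 12.58
ee_pos: [0.5714, 0.1192, 0.2046]
tcp_rot: [-177.7, -1.0, 29.9]
wrist_force: [-0.6, 1.0, 0.8]
opening: 0.0002
grasp_force: 0.3
```

Emit:
{"fn": "play_rows", "kwargs": {
  "steps": [
    [[0,0,-0.015,0],[0,0,-0.025,0],[0,0,-0.035,0],[0,0,-0.035,0],[0,0,-0.02,0]]
  ]
}}

```text
time: 13.0
ee_pos: [0.572, 0.1135, 0.3386]
tcp_rot: [-177.7, -1.2, 29.9]
wrist_force: [0.8, 0.2, -0.1]
opening: 0.0
grasp_force: 0.0
```

Emit:
{"fn": "play_rows", "kwargs": {
  "steps": [
    [[-0.02,0,0,0],[-0.025,0,0,0],[-0.025,0,0,0],[-0.025,0,0,0],[-0.02,0,0,0]]
  ]
}}

```text
time: 13.42
ee_pos: [0.471, 0.0557, 0.3329]
tcp_rot: [-177.7, -1.0, 29.9]
wrist_force: [-0.4, 0.4, 0.5]
opening: 0.0001
grasp_force: 0.0
```

Emit:
{"fn": "play_rows", "kwargs": {
  "steps": [
    [[0,0,0,0],[0,0,0,0],[0,0,0,0],[0,0,0,0],[0,0,0,0]]
  ]
}}

```text
time: 13.83
ee_pos: [0.473, 0.0565, 0.3324]
tcp_rot: [-177.7, -1.0, 29.9]
wrist_force: [-0.7, 0.4, 0.4]
opening: -0.0
grasp_force: 0.0
```

Emit:
{"fn": "play_rows", "kwargs": {
  "steps": [
    [[0,0,0,0],[0,0,0,0],[0,0,0,0],[0,0,0,0],[0,0,0,0]]
  ]
}}

```text
time: 14.25
ee_pos: [0.4725, 0.0561, 0.3329]
tcp_rot: [-177.7, -1.0, 29.9]
wrist_force: [0.9, -0.2, -0.2]
opening: 0.0002
grasp_force: 0.0
```

Emit:
{"fn": "play_rows", "kwargs": {
  "steps": [
    [[0,0,0,0],[0,0,0,0],[0,0,0,0],[0,0,0,0],[0,0,0,0]]
  ]
}}

```text
time: 14.67
ee_pos: [0.4724, 0.056, 0.3329]
tcp_rot: [-177.7, -1.0, 29.9]
wrist_force: [-2.1, -0.1, 0.7]
opening: -0.0001
grasp_force: 0.0
```

Emit:
{"fn": "play_rows", "kwargs": {
  "steps": [
    [[0,0,0,0],[0,0,0,0],[0,0,0,0],[0,0,0,0],[0,0,0,0]]
  ]
}}

```text
time: 15.08
ee_pos: [0.4724, 0.0561, 0.3329]
tcp_rot: [-177.7, -1.0, 29.9]
wrist_force: [0.5, -0.9, -0.2]
opening: -0.0001
grasp_force: 0.0
```

Run:
```python
from h import *
from workcell import bot
t=bot.camera("top"); s=bot.camera("side"); print(bot.get_obs()["ee_pos"])
B,n=spot(s["img"],(298,235),6); print("wide",plane(s,B,.145))
B,n=spot(s["img"],(287,157),6); print("small",B,plane(s,B,.135))
cv2.imwrite("pics/s6.png",s["img"])
```

```text
[0.47242097 0.05606988 0.33291794]
wide [ 0.48649134 -0.13987334  0.145     ]
small (287.4393848040767, 157.37086851598164) [0.48428667 0.40998439 0.135     ]
```

View pics/s6.png

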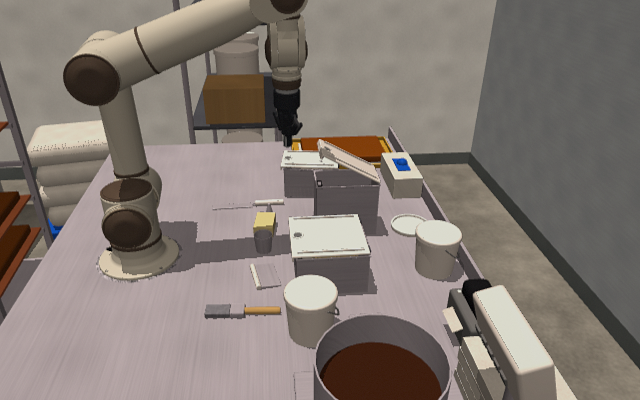

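The side view shows the tall lid standing ajar near (345,158), with the wide lid at (330,235) and the small lid at (308,158) both shut. Nothing else has moved and the arm is clear, so I'll hand in.

```bash
python3 -c "
from workcell import bot
print(bot.job_done())"
```

```text
the job is handed in; nothing more can be done
None
```

The wide bin's lid was pressed down and latched first, then the tall bin's lid was sprung and left ajar; the small bin stayed shut, and I handed the job in at about 15 s with the arm clear.

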